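Turn the pastry stand to the order tray

TASK

Turn the rotating pastry stand, by pushing one of its brass turning bars sideways with a closed fingertip, until the croissant and its brass tab point straight at the middle of the blue order tray, then leave the stand at rest and move clear. Turn it gently rather than spinning it, do not pinch or force the bars, and do not touch the white disc or its pastries. Leave the jam jar, the cup, the sugar tin, the roll and the trays where they are.

Things in the scene. Friction and masses are not known exactly. Their poses are not given: they have to be found in the camera images.
- deck: Turning white disc, 290 mm across, top 44 mm above the counter; pastries on it reach 90 mm: one golden croissant, two dark buns (120 deg anticlockwise from it seen from above), one tan bagel (240 deg). Origin on the vertical turning axis at counter height; x points through the croissant and the brass rim tab (30 x 24 mm), z up. Turns with joint carousel; not to be touched.
- cross: Brass turning bars, one with the disc: hub 48 mm across (112 to 138 mm above the counter), three level round bars 12 mm thick, centre line 125 mm up, ending in red balls 22 mm across at 108 mm from the axis. Origin and axes as deck; bars at +60, 180 and -60 deg from x, between the pastries. Below the hub a column 40 mm across.
- carousel (a joint): Angle of the rotating stand in rad, anticlockwise positive seen from above; turns freely both ways for more than half a turn either way from any start, no detents. Light friction (about 0.12 N m, or 1.5 N at 80 mm from the axis) and a damped bearing (0.2 N m per rad/s): it stays where it is left.
- croissant (a point): A point within the croissant near its top, 100 mm from the turning axis along the disc's x axis, 67 mm above the counter.
- blue_tray: Empty square blue order tray, 150 x 150 mm, 18 mm high, fixed to the counter left or right of the stand. Origin at the centre of its underside.
- white_tray: White tray of the same size on the other side, fixed, with a bread roll in it: not the target. Origin at the centre of its underside.
- roll: Loose brown bread roll in the white tray, 66 mm across, 45 mm high; leave alone. Origin at the centre of its underside.
- jam_jar: Loose amber jam jar with red cap, 60 mm across, 85 mm high, beyond the stand; leave alone. Origin at the centre of its underside.
- cup: Loose white cup, 70 mm across at the rim, 75 mm high, beyond the stand; leave alone. Origin at the centre of its underside.
- sugar_tin: Loose steel sugar tin with a paper label, 56 mm across, 80 mm high, on the robot's side of the stand; leave alone. Origin at the centre of its underside.
Things that resemble listed ones, but are neither listed nor needed, are in the scene too. Several things have the shape of the blue_tray; the one meant has the colours described above.

How it is judged (in metres and radians):
On the way, in this order (a step that is already met when the one before it is completed fails the run):
1. a finger pushes on the turning bars (contact force between the fingers and cross above 0.3 N).
2. the croissant points at the middle of the blue tray (y of blue_tray in the frame of deck between -0.035 and 0.035 m and x of blue_tray in the frame of deck above 0.1 m), for 0.2 s.
At the end, for the whole second after the job is handed in: The line from the turning axis through the croissant passes within 35 mm of the blue tray's centre, on the croissant's side (about 6 degrees); the stand is at rest (below 0.05 rad/s); roll, jar, cup and tin are within 15 mm of where they began (all of step 2 and velocity of joint carousel between -0.05 and 0.05 rad/s and distance of each of roll, jam_jar, cup, sugar_tin from where it was at the start of the episode below 0.015 m); the robot touches nothing.
It fails at once if the disc or a pastry is touched (contact force between any of the fingers, the arm and deck above 0.5 N).
It fails at once if the bars are pinched or forced (over 30 N) (contact force between the fingers and cross above 30 N).
It fails at once if the stand is spun faster than 3 rad/s (velocity of joint carousel above 3 rad/s or velocity of joint carousel below -3 rad/s).
It fails at once if a bystander is moved by more than 15 mm (distance of any of roll, jam_jar, cup, sugar_tin from where it was at the start of the episode above 0.015 m).
It fails at once if a tray is pushed with more than 3 N (contact force between any of the fingers, the arm and blue_tray above 3 N or contact force between any of the fingers, the arm and white_tray above 3 N).
It also fails if it takes over 45 s, if anything falls off the work surface, if the arm or the gripper's body presses on something with over 40 N, if the wrist force passes 120 N, or if a joint passes its speed limit or range.

ROBOT

A 6-joint arm with a two-finger parallel gripper is mounted at the origin on the work surface. World frame = base frame: x ahead of the robot, y to its left, z up, the work surface at z = 0. Lengths are in mm, angles in rad, forces in N, time in s.
With the tool pointing down it reaches from about 300 to 775 mm from the base axis. Payload 14.6 kg.
Tool frame: the origin (TCP) lies at the centre of the arm's flange, where the gripper is bolted on; the fingertips stand 173 mm ahead of it and the grasp point (between the pads) lies 155 mm ahead of it; z points along the fingers, y is the line along which they close (so a half turn about z gives the same grasp; the last joint's range is limited). The gripper opens to 85 mm and grips with 20 to 120 N. Pads are 22 mm wide; open, the fingers measure 114 mm over their backs; the gripper's body (76 mm by 85 mm) begins 54 mm behind the grasp point. The pads swing forward as they close: fully open they stand 13 mm farther back than shut.
Start: joints at [1.114, 0.3, 1.521, -0, 1.321, -0.067], TCP at [208.999, 508.734, 404.681] pointing down, gripper open.
Joint ranges: [-3.03, 3.03], [-0.79, 2.21], [0.23, 2.52], [-1.04, 4.18], [0, 3.07], [-2.55, 2.55]. Speed limits (rad/s): [2.22, 2.22, 2.57, 3.14, 3.14, 3.14].

INTERFACE

Orientations are given as a 3x3 rotation matrix whose columns are the frame's x, y, z axes.
In Python, from station import arm gives the robot as it stands.
- The arm moves only by the shell command python3 -m crank 'ROWS' [OPENING] [FORCE]. ROWS is JSON, a list of rows, each an object of numbers: "dx", "dy", "dz": the shift along the world's x, y, z in mm; "rx", "ry", "rz": the turn, a rotation vector about the world's x, y, z in rad. In form: [{"dx": .., "dy": .., "dz": .., "rx": .., "ry": .., "rz": ..}, ...]. A call has 1 to 10 rows; each row is the pose to reach, as a shift and turn from the pose commanded when the call began; what a row does not reach only later rows make up. A row lasts 1/8 s, in which the tool goes at most 62.5 mm and 10.7 degrees, less where a joint would pass 70% of its speed; a pose out of reach is approached as far as the arm can. A call with a gripper value outside its range is refused whole. OPENING is the opening, from 0 (shut) to 1 (fully open), set as the call begins (- or left out, the last holds). The fingers move at their own pace and stop on an object; FORCE is the grip in N (left out, the last holds). Time passes only in rows, so rows that repeat a pose let the fingers close. It gives the time, the measured TCP pose, the force, the opening and the grip force at its end, in the units of the state.
- arm.get_obs(): the state, without advancing time (a new reading comes with each control period).
- arm.capture(name): name is "scene" or "top" or "wrist"; returns a dict with "image" (400x640x3 uint8, blue, green, red), "mtx" (3x3 intrinsics, pixels), "R" (3x3) and "t" (3): a world point X has camera coordinates R X + t. Camera axes: x right, y down, z forward; pixel columns grow to the right and rows downward; lengths in mm; the calibration is good to about 2 mm. A picture is of the moment at which its call begins. There is no depth.
- arm.hand_in(): hands the job in; it is judged then, once.
The state is a dict: "time_s": time; "joints": joint angles; "joint_velocities": joint speeds; "effort": joint torques, N m; "ee_pos": TCP position; "ee_rot": TCP orientation; "wrist_force": force on the tool from outside, world axes, zero at the start; "ft_torque": the same for the moment, N m; "opening": finger opening in mm; "finger_force": force on a finger pad.
Only numpy, scipy, OpenCV 4.12 (cv2) and the standard library are available. Lean on these libraries where they do the work, as an engineer would, in place of code of your own. Each camera call takes 0.05 s, during which the arm holds its last target. There are 200 camera calls.

## Working session

There is one attempt and no reset: what is moved stays moved. The work goes in short steps, Python scripts to look and compute and a shell command to move; the robot and the scene stay as the last step left them, time stands still between calls to the robot, and variables do not carry over. Pictures are saved under pics/ and viewed, at most 10 in all, crops included, and the job is handed in when it is done.

```bash
mkdir -p pics; cat > h.py <<'E'
from station import arm
import numpy as np, cv2
def ray(c,uv,z):
    d=c["R"].T@np.linalg.solve(c["mtx"],[uv[0],uv[1],1.]); o=-c["R"].T@c["t"]
    return o+d*(z-o[2])/d[2]
def proj(c,X):
    p=c["mtx"]@(c["R"]@np.array(X,float)+c["t"]); return p[:2]/p[2]
E
python3 - <<'E'
from h import *
for n in("top","scene"):
    c=arm.capture(n); cv2.imwrite(f"pics/{n}0.png",c["image"]); np.savez(f"{n}0.npz",**c)
    print(n,-c["R"].T@c["t"])
o=arm.get_obs();print(o["time_s"],o["ee_rot"])
E
```

```text
top [ 340.75453496  -13.73506152 1454.79264171]
scene [1296.80461574  385.61133402  802.32703306]
0.1 [[-9.24995968e-01  3.79976681e-01 -4.26078215e-04]
 [ 3.79976918e-01  9.24995491e-01 -9.39531980e-04]
 [ 3.71201834e-05 -1.03096318e-03 -9.99999468e-01]]
```

View pics/top0.png

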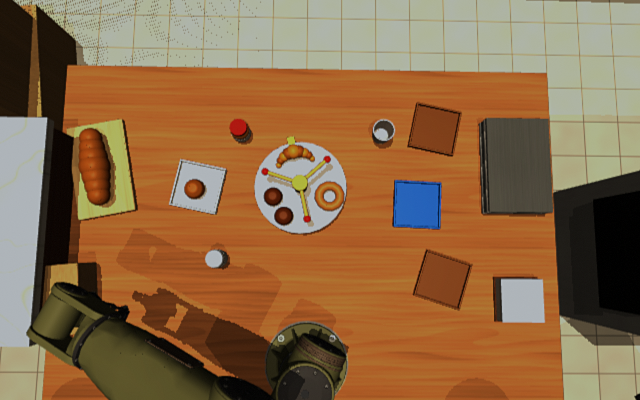

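View pics/scene0.png

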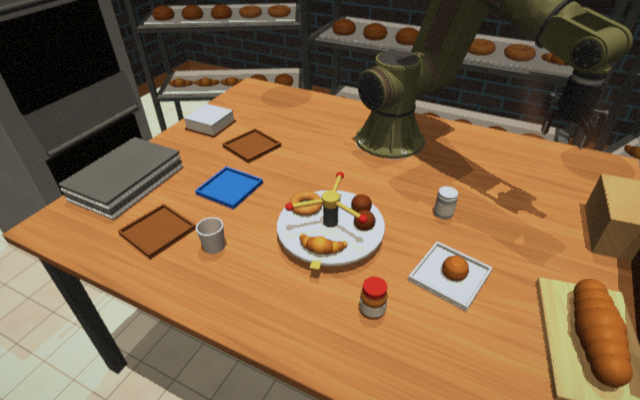

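Top view: the stand is centred near (300,187), with the tab at (291,140). The red balls are at (327,159), (265,171) and (307,219). Three things are shaped like the tray: blue at (417,205), brown at (435,130) and brown at (442,278). Only (417,205) is blue, so it's the target. The white tray with the roll is at (198,187). I'll measure these and check the target in an enlarged crop.

```bash
cat > m.py <<'E'
from h import *
def blobs(m,amin):
    n,l,s,ce=cv2.connectedComponentsWithStats(m.astype(np.uint8)); return [(ce[i],s[i,4]) for i in range(1,n) if s[i,4]>=amin]
def measure(c, tray=None):
    im=c["image"]; h=cv2.cvtColor(im,cv2.COLOR_BGR2HSV); H,S,V=cv2.split(h)
    red=((H<6)|(H>174))&(S>180)&(V>120)
    balls=[ray(c,p,125) for p,a in blobs(red,6) if a<90]
    balls=[b for b in balls]
    blue=(H>100)&(H<125)&(S>150)&(V>60)
    bl=[ray(c,p,9) for p,a in blobs(blue,300)]
    yel=(H>22)&(H<32)&(S>150)&(V>130)
    yl=[(p.round(1),a,ray(c,p,44).round(1)) for p,a in blobs(yel,10)]
    return balls,bl,yl
if __name__=="__main__":
    c=dict(np.load("top0.npz")); b,bl,y=measure(c)
    print("red",np.round(b,1)); print("blue",np.round(bl,1)); [print(*q) for q in y]
    im=c["image"]
    for nm,p,z in [("disc",(300,187),44),("jar",(239,127),85),("cup",(383,130),75),("tin",(215,259),80),("roll",(194,188),30)]: print(nm,ray(c,p,z).round())
    cv2.imwrite("pics/crop.png",cv2.resize(im[90:310,230:490],None,fx=2.7,fy=2.7,interpolation=cv2.INTER_CUBIC))
E
python3 m.py
```

```text
red [[619.6 -56.4 125. ]
 [579.5 127.8 125. ]
 [440.2   1.6 125. ]]
blue [[ 498.2 -350.8    9. ]]
[299.1 182.7] 270 [558.5  27.3  44. ]
disc [545.  24.  44.]
jar [724. 213.  85.]
cup [ 723. -233.   75.]
tin [320. 274.  80.]
roll [540. 358.  30.]
```

View pics/crop.png

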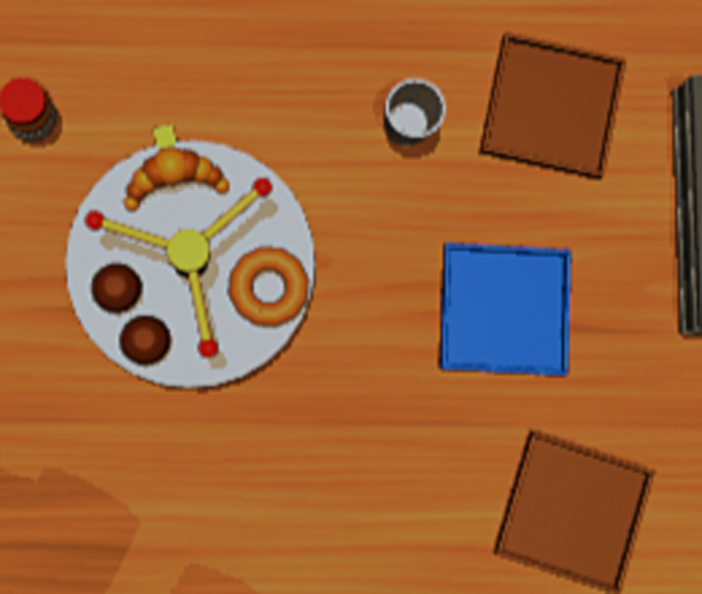

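The crop confirms it: the solid blue tray at crop (506,309) is the target, and the other two are brown. The mean of the three balls puts the axis at (546.4, 24.3), with ball radii of about 109 mm against 108 given. The croissant is at +12° and the tray bearing is -97.3°, so the stand needs about 109.4° clockwise. I'll push the bar at 72° from its anticlockwise side.

```bash
python3 -m crank '[{"dx":30,"dy":-40,"rz":0.01},{"dx":60,"dy":-80,"rz":0.03},{"dx":91,"dy":-118,"rz":0.05},{"dx":121,"dy":-158,"rz":0.08},{"dx":152,"dy":-198,"rz":0.08},{"dx":182,"dy":-237,"rz":0.08},{"dx":212,"dy":-276,"rz":0.08},{"dx":242,"dy":-316,"rz":0.08},{"dx":273,"dy":-356,"rz":0.08},{"dx":303,"dy":-395,"rz":0.08}]' 0 20
python3 -m crank '[{"dz":0},{"dz":0},{"dz":-30},{"dz":-60},{"dz":-80}]'
```

```text
$[0]: bad value
$[0]: bad value
```

```bash
python3 -m crank '[{"dx":30,"dy":-40,"dz":0,"rx":0,"ry":0,"rz":0.01},{"dx":60,"dy":-80,"dz":0,"rx":0,"ry":0,"rz":0.03},{"dx":91,"dy":-118,"dz":0,"rx":0,"ry":0,"rz":0.05},{"dx":121,"dy":-158,"dz":0,"rx":0,"ry":0,"rz":0.08},{"dx":152,"dy":-198,"dz":0,"rx":0,"ry":0,"rz":0.08},{"dx":182,"dy":-237,"dz":0,"rx":0,"ry":0,"rz":0.08},{"dx":212,"dy":-276,"dz":0,"rx":0,"ry":0,"rz":0.08},{"dx":242,"dy":-316,"dz":0,"rx":0,"ry":0,"rz":0.08},{"dx":273,"dy":-356,"dz":0,"rx":0,"ry":0,"rz":0.08},{"dx":303,"dy":-395,"dz":0,"rx":0,"ry":0,"rz":0.08}]' 0 20
```

```text
time_s: 1.35
ee_pos: [512.8, 112.2, 404.5]
ee_rot: [[-0.952, 0.305, -0.0], [0.305, 0.952, -0.0], [0.0, -0.0, -1.0]]
wrist_force: [0.7, 0.8, -0.1]
opening: 0.0
finger_force: 0.0
```

```bash
python3 -m crank '[{"dx":0,"dy":0,"dz":-30,"rx":0,"ry":0,"rz":0},{"dx":0,"dy":0,"dz":-60,"rx":0,"ry":0,"rz":0},{"dx":0,"dy":0,"dz":-90,"rx":0,"ry":0,"rz":0},{"dx":0,"dy":0,"dz":-110,"rx":0,"ry":0,"rz":0},{"dx":0,"dy":0,"dz":-124,"rx":0,"ry":0,"rz":0},{"dx":0,"dy":0,"dz":-124,"rx":0,"ry":0,"rz":0}]'
python3 - <<'E'
from h import *
c=arm.capture("scene"); cv2.imwrite("pics/s1.png",cv2.resize(c["image"][100:320,200:460],None,fx=2.5,fy=2.5))
# rows along arc: pose rel. to P0 for bar angle steps
C=np.array([546.4,24.3]);P0=np.array([512,113.7])
for d in range(0,-111,-6):
    f=np.radians(72.3+d);u=np.array([np.cos(f),np.sin(f)]);n=np.array([-u[1],u[0]])
    p=C+75*u+17*n; print(d,(p-P0).round(),p.round(),round(np.radians(d),3))
E
```

```text
time_s: 2.1
ee_pos: [511.9, 113.7, 280.0]
ee_rot: [[-0.952, 0.305, -0.002], [0.305, 0.952, -0.0], [0.001, -0.001, -1.0]]
wrist_force: [0.3, 0.4, 0.5]
opening: 0.1
finger_force: 0.0
0 [ 41. -13.] [553. 101.] 0.0
-6 [ 49. -14.] [561. 100.] -0.105
-12 [ 57. -16.] [569.  98.] -0.209
-18 [ 64. -19.] [576.  95.] -0.314
-24 [ 72. -22.] [584.  92.] -0.419
-30 [ 78. -26.] [590.  87.] -0.524
-36 [ 85. -31.] [597.  82.] -0.628
-42 [ 91. -37.] [603.  77.] -0.733
-48 [ 96. -43.] [608.  71.] -0.838
-54 [100. -50.] [612.  64.] -0.942
-60 [104. -57.] [616.  57.] -1.047
-66 [107. -64.] [619.  49.] -1.152
-72 [109. -72.] [621.  42.] -1.257
-78 [111. -80.] [623.  34.] -1.361
-84 [111. -88.] [623.  26.] -1.466
-90 [111. -96.] [623.  18.] -1.571
-96 [ 110. -104.] [622.  10.] -1.676
-102 [ 108. -112.] [620.   2.] -1.78
-108 [ 105. -119.] [617.  -6.] -1.885
```

View pics/s1.png

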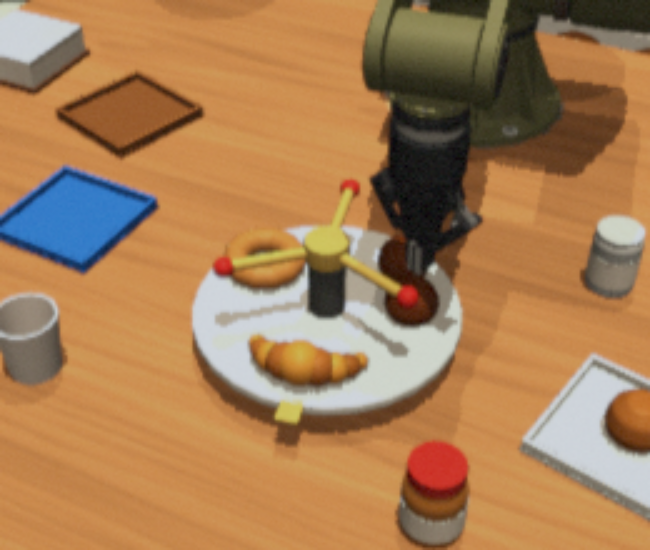

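The picture shows the closed fingertips at (413,255), behind the bar whose ball is at (408,293), and clear of the buns. I'll push along the arc.

```bash
python3 -m crank '[{"dx":20,"dy":-6,"dz":0,"rx":0,"ry":0,"rz":0},{"dx":33,"dy":-10,"dz":0,"rx":0,"ry":0,"rz":0},{"dx":38,"dy":-12,"dz":0,"rx":0,"ry":0,"rz":0},{"dx":43,"dy":-13,"dz":0,"rx":0,"ry":0,"rz":-0.03},{"dx":49,"dy":-14,"dz":0,"rx":0,"ry":0,"rz":-0.1},{"dx":57,"dy":-16,"dz":0,"rx":0,"ry":0,"rz":-0.21},{"dx":64,"dy":-19,"dz":0,"rx":0,"ry":0,"rz":-0.31},{"dx":72,"dy":-22,"dz":0,"rx":0,"ry":0,"rz":-0.42},{"dx":78,"dy":-26,"dz":0,"rx":0,"ry":0,"rz":-0.52},{"dx":85,"dy":-31,"dz":0,"rx":0,"ry":0,"rz":-0.63}]'
cat > ang.py <<'E'
from m import *
import sys
c=arm.capture("top"); b,bl,y=measure(c)
C=np.array([546.4,24.3])
for p in b:
    d=p[:2]-C; print(p.round(),round(np.hypot(*d),1),round(np.degrees(np.arctan2(d[1],d[0])),1))
print(arm.get_obs()["joints"].round(2) if hasattr(arm.get_obs()["joints"],"round") else arm.get_obs()["joints"])
if len(sys.argv)>1: cv2.imwrite(sys.argv[1],cv2.resize(c["image"][90:310,180:480],None,fx=2.5,fy=2.5))
E
python3 ang.py
```

```text
time_s: 3.4
ee_pos: [596.8, 83.0, 280.5]
ee_rot: [[-0.586, 0.81, -0.002], [0.81, 0.586, 0.0], [0.001, -0.001, -1.0]]
wrist_force: [-4.0, 2.0, 1.3]
opening: 0.1
finger_force: 1.8
[557. -84. 125.] 108.5 -84.2
[ 0.08  0.54  1.49  0.    1.12 -0.54]
```

```bash
python3 -m crank '[{"dx":6,"dy":-6,"dz":0,"rx":0,"ry":0,"rz":-0.1},{"dx":11,"dy":-12,"dz":0,"rx":0,"ry":0,"rz":-0.21},{"dx":15,"dy":-19,"dz":0,"rx":0,"ry":0,"rz":-0.31},{"dx":19,"dy":-26,"dz":0,"rx":0,"ry":0,"rz":-0.42},{"dx":22,"dy":-33,"dz":0,"rx":0,"ry":0,"rz":-0.52},{"dx":24,"dy":-41,"dz":0,"rx":0,"ry":0,"rz":-0.63},{"dx":26,"dy":-49,"dz":0,"rx":0,"ry":0,"rz":-0.73},{"dx":26,"dy":-57,"dz":0,"rx":0,"ry":0,"rz":-0.84},{"dx":26,"dy":-64,"dz":0,"rx":0,"ry":0,"rz":-0.93},{"dx":26,"dy":-68,"dz":0,"rx":0,"ry":0,"rz":-0.99}]'
python3 ang.py
```

```text
time_s: 4.7
ee_pos: [622.9, 14.9, 280.7]
ee_rot: [[0.353, 0.936, 0.0], [0.936, -0.353, 0.0], [0.0, -0.0, -1.0]]
wrist_force: [-1.2, 1.8, -0.3]
opening: 0.2
finger_force: 1.2
[526. 130. 125.] 107.8 100.7
[-0.04  0.58  1.42  0.    1.14  0.33]
```

```bash
python3 -m crank '[{"dx":-1,"dy":-5,"dz":0,"rx":0,"ry":0,"rz":-0.06},{"dx":-2,"dy":-10,"dz":0,"rx":0,"ry":0,"rz":-0.12},{"dx":-4,"dy":-14,"dz":0,"rx":0,"ry":0,"rz":-0.18},{"dx":-5,"dy":-18,"dz":0,"rx":0,"ry":0,"rz":-0.24},{"dx":-6,"dy":-21,"dz":0,"rx":0,"ry":0,"rz":-0.28},{"dx":-7,"dy":-23,"dz":0,"rx":0,"ry":0,"rz":-0.29},{"dx":-7,"dy":-23,"dz":0,"rx":0,"ry":0,"rz":-0.29}]'
python3 ang.py
```

```text
time_s: 5.62
ee_pos: [615.9, -8.4, 280.7]
ee_rot: [[0.604, 0.797, -0.0], [0.797, -0.604, -0.0], [-0.0, 0.0, -1.0]]
wrist_force: [0.4, 0.7, 0.1]
opening: -0.5
finger_force: 0.0
[560. 132. 125.] 108.2 82.7
[-0.07  0.57  1.44 -0.    1.13  0.58]
```

The bar is at 82.7°, exactly on target. I'll back off and move clear.

```bash
python3 -m crank '[{"dx":6,"dy":8,"dz":0,"rx":0,"ry":0,"rz":0},{"dx":15,"dy":20,"dz":0,"rx":0,"ry":0,"rz":0},{"dx":18,"dy":24,"dz":20,"rx":0,"ry":0,"rz":0},{"dx":18,"dy":24,"dz":60,"rx":0,"ry":0,"rz":0},{"dx":18,"dy":24,"dz":110,"rx":0,"ry":0,"rz":0},{"dx":0,"dy":60,"dz":150,"rx":0,"ry":0,"rz":0},{"dx":-40,"dy":100,"dz":170,"rx":0,"ry":0,"rz":0},{"dx":-80,"dy":150,"dz":180,"rx":0,"ry":0,"rz":0},{"dx":-120,"dy":200,"dz":180,"rx":0,"ry":0,"rz":0},{"dx":-160,"dy":240,"dz":180,"rx":0,"ry":0,"rz":0}]'
python3 -m crank '[{"dx":-40,"dy":40,"dz":0,"rx":0,"ry":0,"rz":0},{"dx":-70,"dy":80,"dz":0,"rx":0,"ry":0,"rz":0},{"dx":-80,"dy":110,"dz":0,"rx":0,"ry":0,"rz":0},{"dx":-80,"dy":110,"dz":0,"rx":0,"ry":0,"rz":0},{"dx":-80,"dy":110,"dz":0,"rx":0,"ry":0,"rz":0}]'
python3 ang.py pics/end.png
```

```text
time_s: 6.92
ee_pos: [454.6, 233.9, 461.0]
ee_rot: [[0.604, 0.797, 0.001], [0.797, -0.604, 0.0], [0.001, 0.0, -1.0]]
wrist_force: [1.3, 0.5, -0.8]
opening: 0.3
finger_force: 0.0
time_s: 7.55
ee_pos: [376.1, 341.9, 460.6]
ee_rot: [[0.604, 0.797, -0.0], [0.797, -0.604, -0.0], [-0.0, 0.0, -1.0]]
wrist_force: [0.1, -0.1, -0.4]
opening: -0.0
finger_force: 0.0
[633. -41. 125.] 108.6 -37.1
[560. 132. 125.] 108.2 82.7
[446. -19. 125.] 109.0 -156.7
[ 0.67  0.17  1.55 -0.    1.42  1.31]
```

View pics/end.png

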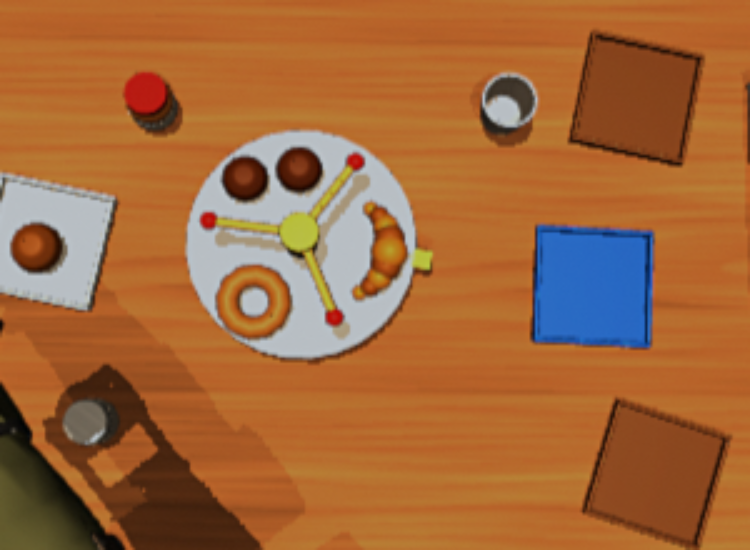

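The tab at (423,260) and the croissant at (388,250) lie on the line from the disc centre to the blue tray's middle at (593,287). The jar, cup, tin and roll are where they were.

```bash
python3 -c "
from station import arm
print(arm.hand_in())"
```

```text
the job is handed in; nothing more can be done
None
```

I turned the stand about 109° clockwise so the croissant and its tab point at the blue tray's middle (within about 1° by the top camera), backed the arm clear and handed the job in; the hand-in returned no verdict.

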